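# Change over the bakery's tasting case

## Task

The tasting on the bakery counter changes from croissants to pretzels. First press the croissant case's open lid down until its push latch catches and it stays shut by itself; then press the pretzel case's shut lid so that it springs open and stays open. Check after each press how the lid ended up, press again if it is wrong, and leave the case of bread rolls shut throughout.

Things in the scene. Friction and masses are not known exactly. Their poses are not given: they have to be found in the camera images.
- croissant_pad (a point): Top centre of the red press pad (28 mm disc) on the clear, black-framed lid of the croissant case (golden crescents inside). Lid starts open. Axes are the lid's: x towards the hinge line (130 mm away, 7 mm below the pad's top, on the side away from the robot), y along the hinge, z out of the lid, upright when shut. Pad top 90 mm above the counter when shut, about 146 when open (tilted 26 degrees).
- pretzel_pad (a point): Same point and axes on the like case with dark brown knotted pretzels; lid starts shut. All three lids have a spring and push-push latch: a pad pressed 8 mm or more below its shut height (end stop at 12 mm) and let go changes state: an open lid stays shut, a shut one springs open. Under 4 mm nothing changes. It takes 2 to 5 N. An open lid's pad moves 16 mm towards the robot as it shuts.
- roll_pad (a point): Same point on the like case with round pale bread rolls; starts shut, must stay shut. The three cases stand fixed side by side in any order, turned up to 15 degrees: 170 mm deep, 130 wide, walls 70 high, black base, clear sides, metal front towards the robot. Lids are 150 mm deep, 116 wide; the pad is centred across the lid on its black bar, 20 mm from the free edge, which faces the robot.
Things that resemble listed ones, but are neither listed nor needed, are in the scene too. What is shaped like the part that bears pretzel_pad but purple is not meant.

How it is judged (in metres and radians):
On the way, in this order (a step that is already met when the one before it is completed fails the run):
1. the croissant case's lid is shut and the gripper is off it (angle between croissant_pad's own z axis and vertical below 0.06 rad and distance between the grasp point and croissant_pad above 0.05 m), for 0.2 s.
2. the pretzel case's lid has sprung open while the croissant lid stays shut (angle between pretzel_pad's own z axis and vertical above 0.3 rad and angle between croissant_pad's own z axis and vertical below 0.06 rad), for 0.2 s.
At the end, for the whole second after the job is handed in: The croissant lid is latched shut (within 0.06 rad of level), the pretzel lid stands open (tilted more than 0.3 rad) and the lid of the case of rolls is shut (within 0.06 rad of level), all staying so by themselves (all of step 2 and angle between roll_pad's own z axis and vertical below 0.06 rad); the robot touches nothing.
It fails at once if the case of rolls comes open (angle between roll_pad's own z axis and vertical above 0.2 rad).
It also fails if it takes over 38 s, if anything falls off the work surface, if the arm or the gripper's body presses on something with over 40 N, if the wrist force passes 120 N, or if a joint passes its speed limit or range.

## Robot

A 6-joint arm with a two-finger parallel gripper is mounted at the origin on the work surface. World frame = base frame: x ahead of the robot, y to its left, z up, the work surface at z = 0. Lengths are in mm, angles in rad, forces in N, time in s.
With the tool pointing down it reaches from about 400 to 925 mm from the base axis. Payload 12.5 kg.
Tool frame: the origin (TCP) lies midway between the tips of the shut fingers; the grasp point (between the pads) lies 19 mm behind it (env.tcp_to_grasp is the distance from the TCP to the grasp point, in mm); z points along the fingers, y is the line along which they close (so a half turn about z gives the same grasp; the last joint's range is limited). The gripper opens to 95 mm and grips with 3 to 60 N. Pads are 20 mm wide; open, the fingers measure 119 mm over their backs; the gripper's body (75 mm by 180 mm) begins 59 mm behind the grasp point.
Start: joints at [-1.399, 0.491, 1.559, -0, 1.092, -0.106], TCP at [171.423, -601.05, 214.661] pointing down, gripper open.
Joint ranges: [-3.1, 3.1], [-0.84, 2.19], [0.05, 2.79], [-1.13, 4.28], [0.06, 2.93], [-2.69, 2.69]. Speed limits (rad/s): [2.22, 2.22, 2.79, 3.14, 3.14, 3.14].

## Interface

Orientations are given as [roll, pitch, yaw] about the fixed x, y, z axes, in that order (R = Rz(yaw) Ry(pitch) Rx(roll)).
In Python, from cell import env gives the robot as it stands. The module is installed in compiled form; this text tells all that it offers.
- The arm moves only by the tool step_arm, never from a script. Its argument "plan" is a list that holds one entry, the list of rows, each a list of 5 numbers: the shift along the tool's x, y, z in mm, then the turn about the tool's z in degrees, then the opening, from -1 (shut) to 1 (fully open). A call has 1 to 8 rows; each row is the pose to reach, as a shift and turn from the pose commanded when the call began, along the tool's axes at that moment; what a row does not reach only later rows make up. A row lasts 1/12 s, in which the tool goes at most 41.7 mm and 7.16 degrees, less where a joint would pass 70% of its speed; a pose out of reach is approached as far as the arm can. A call with a gripper value outside its range is refused whole. The fingers move at their own pace and stop on an object; the grip force is fixed at half the most. Time passes only in rows, so rows that repeat a pose let the fingers close. It gives the time, the measured TCP pose, the force, the opening and the grip force at its end, in the units of the state.
- env.state(): the state, without advancing time (a new reading comes with each control period).
- env.read_camera(name): name is "side" or "top"; returns the picture (480x640x3 uint8, blue, green, red); there is no depth.
- env.get_calibration(name): a dict with "K" (3x3 intrinsics, pixels), "D" ([k1, k2, p1, p2, k3] as OpenCV has them; the pictures are not rectified), "extrinsics" (4x4, takes a point from world to camera coordinates). Camera axes: x right, y up, looking along -z (the intrinsics and any distortion apply to the point x, -y, -z); pixel columns grow to the right and rows downward; lengths in mm; the calibration is good to about 2 mm. A picture is of the moment at which its call begins. get_calibration takes no time and is no camera call.
- env.job_done(): hands the job in; it is judged then, once.
The state is a dict: "t": time; "joints": joint angles; "qvel": joint speeds; "tau": joint torques, N m; "eef_pos": TCP position; "tcp_rot": TCP orientation; "ft_force": force on the tool from outside, world axes, zero at the start; "moment": the same for the moment, N m; "opening": opening from 0.0 (shut) to 1.0 (fully open); "grip_force": force on a finger pad.
Only numpy, scipy, OpenCV 4.12 (cv2) and the standard library are available. Lean on these libraries where they do the work, as an engineer would, in place of code of your own. Each camera call takes 0.05 s, during which the arm holds its last target. There are 200 camera calls.

## Working session

There is one attempt and no reset: what is moved stays moved. The work goes in short steps, Python scripts to look and compute and a tool call to move; the robot and the scene stay as the last step left them, time stands still between calls to the robot, and variables do not carry over. Pictures are saved under pics/ and viewed, at most 10 in all, crops included, and the job is handed in when it is done.

Besides the shell and the picture viewer there is one more tool, called as name(argument=value, ...) on one line, values as JSON. step_arm: Moves the arm, as the interface text tells. Its arguments: {"type":"object","properties":{"plan":{"type":"array"}},"required":["plan"]}

```bash
mkdir -p pics; cat > h.py <<'E'
import numpy as np, cv2
from cell import env
def snap(n,f):
    im=env.read_camera(n); cv2.imwrite('pics/'+f,im); return im
def ray(n,u,v):
    c=env.get_calibration(n); K=np.array(c["K"],float);D=np.array(c["D"],float);E=np.array(c["extrinsics"])
    p=cv2.undistortPoints(np.array([[[u,v]]],float),K,D)[0,0]
    d=E[:3,:3].T@np.array([p[0],-p[1],-1.]); o=-E[:3,:3].T@E[:3,3]
    return o,d/np.linalg.norm(d)
def plane(n,u,v,z):
    o,d=ray(n,u,v); return o+d*(z-o[2])/d[2]
def two(a,b):
    (o1,d1),(o2,d2)=a,b
    s=np.linalg.lstsq(np.c_[d1,-d2],o2-o1,rcond=None)[0]
    p,q=o1+s[0]*d1,o2+s[1]*d2
    return (p+q)/2,np.linalg.norm(p-q)
def red(im):
    h=cv2.cvtColor(im,cv2.COLOR_BGR2HSV)
    m=cv2.inRange(h,(0,130,70),(8,255,255))|cv2.inRange(h,(172,130,70),(180,255,255))
    n,l,s,c=cv2.connectedComponentsWithStats(m)
    return [(c[i].round(1).tolist(),s[i].tolist()) for i in range(1,n) if s[i][4]>15]
E
python3 - <<'E'
from h import *
for n in("top","side"):
    im=snap(n,n+'0.png')
    print(n,ray(n,320,240)); [print(r) for r in red(im)]
s=env.state();print(s['t'],s['eef_pos'],s['tcp_rot'],s['ft_force'],s['opening'])
E
```

```text
top (array([ 517.39481105,  -46.31091782, 1187.14336191]), array([ 0.08990754, -0.01783052, -0.99579049]))
([253.5, 149.3], [240, 136, 28, 28, 614])
([472.5, 194.0], [467, 188, 12, 13, 115])
([285.4, 258.8], [261, 235, 49, 49, 799])
([156.0, 280.8], [148, 274, 17, 15, 191])
([261.6, 276.6], [259, 274, 6, 5, 20])
([279.4, 292.1], [272, 285, 16, 15, 190])
([409.6, 296.8], [402, 290, 16, 15, 186])
side (array([500.32651873, 634.83068081, 490.78245512]), array([ 0.12684646, -0.86719638, -0.48153964]))
([295.4, 181.2], [291, 180, 10, 4, 29])
([377.9, 207.7], [371, 204, 14, 8, 88])
([365.0, 273.1], [356, 268, 19, 12, 173])
([182.9, 284.1], [165, 271, 37, 28, 799])
([314.2, 294.2], [298, 290, 32, 9, 94])
([333.9, 296.4], [330, 295, 10, 5, 19])
([356.1, 300.4], [346, 297, 18, 8, 52])
([319.8, 304.4], [317, 303, 7, 4, 17])
([298.7, 311.6], [294, 309, 10, 5, 30])
([314.7, 312.2], [312, 309, 6, 8, 18])
([357.2, 317.1], [351, 309, 13, 17, 82])
([324.5, 312.4], [318, 310, 13, 6, 30])
([312.0, 316.4], [308, 313, 9, 8, 22])
([334.3, 342.2], [323, 332, 24, 21, 372])
0.1 [ 171.38189106 -600.82727077  214.10332191] [-3.14058933e+00 -1.06847068e-04  2.77797009e-01] [-0.06447558 -0.31813578  0.36776721] 0.9982454216326543
```

View pics/top0.png

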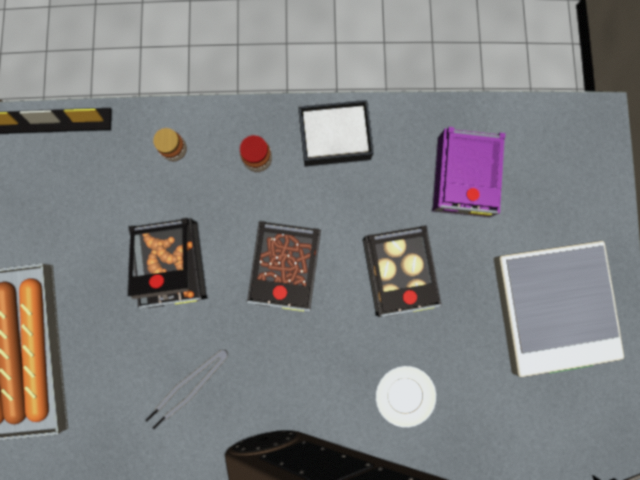

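View pics/side0.png

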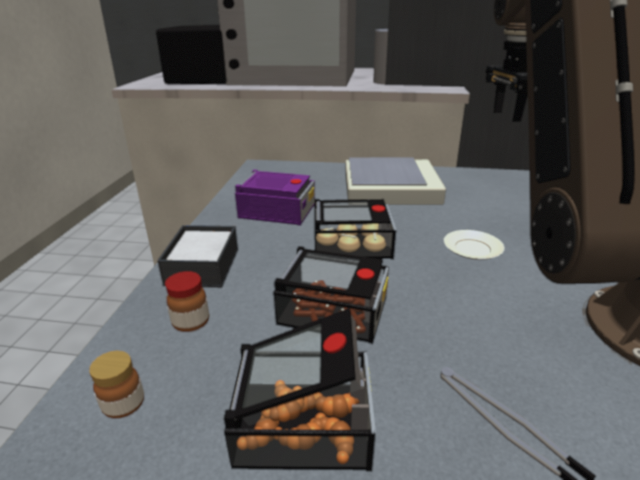

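The top view shows these red discs:
- (156,281): croissants, lid open
- (279,292): dark knotted pretzels, shut
- (410,297): pale rolls, shut
- (472,194): purple lookalike, not meant
- (254,149): red jar cap, not a pad

In the side view the croissant pad is at (334,342), the pretzel pad at (365,273) and the roll pad at (378,208). I choose by the case contents and check them in one crop.

```bash
python3 - <<'E'
from h import *
P={'cro':((156,280.8),(334.3,342.2),146),'pre':((279.4,292.1),(365,273.1),90),'rol':((409.6,296.8),(377.9,207.7),90)}
for k,(t,s,z) in P.items():
    p,g=two(ray('top',*t),ray('side',*s)); print(k,p.round(1),'gap',g.round(1),'plane',plane('top',*t,z).round(1))
im=cv2.imread('pics/top0.png'); cv2.imwrite('pics/crop.png',cv2.resize(im[205:325,115:335],None,fx=3.6,fy=3.6,interpolation=cv2.INTER_CUBIC))
# hinge bar corners of lids: far edge left/right, pixel guesses
for nm,a,b in(('cro',(133,224),(193,219)),('pre',(259,222),(320,229)),('rol',(366,235),(428,227))):
    A,B=plane('top',*a,83),plane('top',*b,83); print(nm,A.round(),B.round(),np.linalg.norm(A-B).round(),'hinge dir deg',np.degrees(np.arctan2(A[0]-B[0],A[1]-B[1])).round(1))
E
```

```text
cro [540.  251.5 145. ] gap 2.3 plane [538.8 251.1 146. ]
pre [514.4  17.8  90.5] gap 3.0 plane [512.9  17.8  90. ]
rol [ 499.5 -244.4   90.9] gap 3.5 plane [ 497.8 -244.6   90. ]
cro [657. 318.  83.] [665. 193.  83.] 125.0 hinge dir deg -3.6
pre [656.  58.  83.] [640. -67.  83.] 126.0 hinge dir deg 7.7
rol [ 626. -160.   83.] [ 640. -289.   83.] 129.0 hinge dir deg -6.3
```

View pics/crop.png

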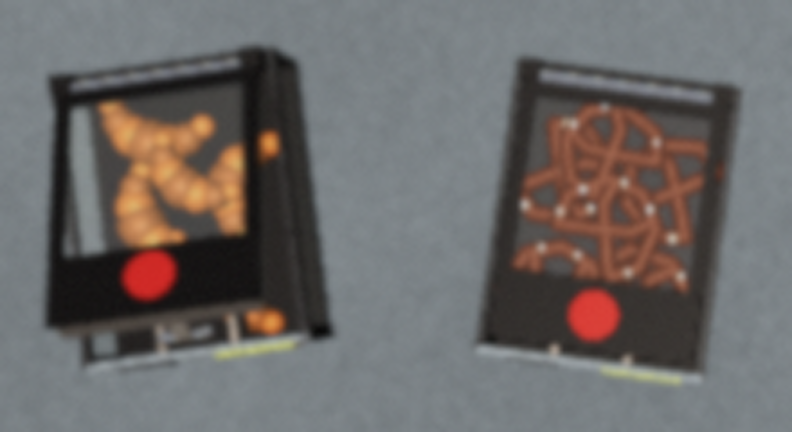

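Heights (145 and 90.5 against 146 and 90) and spacing agree with the description, and the crop confirms croissants on the left and pretzels on the right. Now I move with the fingers shut.

step_arm(plan=[[[304,-122,-15,0,-1],[304,-122,-15,0,-1],[304,-122,-15,0,-1],[304,-122,-15,0,-1],[304,-122,-15,0,-1],[304,-122,-15,0,-1],[304,-122,-15,0,-1],[304,-122,-15,0,-1]]])

```text
t: 0.77
eef_pos: [432.0, -398.4, 229.7]
tcp_rot: [-3.141, -0.0, 0.278]
ft_force: [-0.5, -1.2, 0.6]
opening: 0.495
grip_force: 0.0
```

step_arm(plan=[[[142,-298,0,0,-1],[142,-298,0,0,-1],[142,-298,0,0,-1],[142,-298,0,0,-1],[142,-298,0,0,-1],[142,-298,0,0,-1],[142,-298,0,0,-1],[142,-298,0,0,-1]]])

```text
t: 1.43
eef_pos: [484.9, -72.6, 229.6]
tcp_rot: [-3.141, 0.0, 0.278]
ft_force: [1.2, -0.6, 0.0]
opening: 0.012
grip_force: 0.0
```

step_arm(plan=[[[142,-298,0,0,-1],[142,-298,0,0,-1],[142,-298,0,0,-1],[142,-298,0,0,-1],[142,-298,0,0,-1],[142,-298,0,0,-1],[142,-298,0,0,-1],[142,-298,0,0,-1]]])

```text
t: 2.1
eef_pos: [539.7, 253.2, 229.4]
tcp_rot: [3.142, 0.0, 0.278]
ft_force: [0.3, -0.7, -0.4]
opening: 0.005
grip_force: 0.0
```

step_arm(plan=[[[0,0,40,0,-1],[0,0,75,0,-1],[-3,0,88,0,-1],[-8,-1,100,0,-1],[-12,-1,113,0,-1],[-14,-1,126,0,-1],[-16,-1,136,0,-1],[-16,-1,140,0,-1]]])

```text
t: 2.77
eef_pos: [523.8, 247.2, 88.4]
tcp_rot: [3.142, 0.001, 0.278]
ft_force: [-2.1, 1.5, 2.4]
opening: 0.002
grip_force: 1.5
```

step_arm(plan=[[[0,0,3,0,-1],[0,0,6,0,-1],[0,0,9,0,-1],[0,0,10,0,-1],[0,0,10,0,-1],[0,0,10,0,-1]]])

```text
t: 3.27
eef_pos: [524.3, 247.2, 79.8]
tcp_rot: [3.141, 0.0, 0.278]
ft_force: [-1.9, -1.0, 3.5]
opening: 0.0
grip_force: 1.4
```

Pressed about 10 mm below shut height at 3.5 N, so I lift off and look.

step_arm(plan=[[[0,0,-10,0,-1],[0,0,-30,0,-1],[0,0,-70,0,-1],[0,0,-110,0,-1],[0,0,-130,0,-1],[0,0,-130,0,-1]]])

```text
t: 3.77
eef_pos: [526.2, 247.8, 215.4]
tcp_rot: [-3.141, -0.009, 0.278]
ft_force: [1.1, -0.3, -0.1]
opening: 0.008
grip_force: 0.0
```

```bash
python3 - <<'E'
from h import *
im=snap('side','side1.png'); [print(r) for r in red(im) if r[1][4]>60]
cv2.imwrite('pics/c1.png',cv2.resize(im[150:480,180:520],None,fx=1.7,fy=1.7))
s=env.state();print(s['t'],s['eef_pos'],s['ft_force'])
E
```

```text
([183.1, 284.1], [165, 271, 37, 28, 808])
([366.8, 274.3], [360, 270, 15, 10, 126])
([317.0, 294.7], [302, 290, 31, 10, 105])
([351.7, 320.1], [337, 308, 28, 24, 206])
([346.5, 377.6], [335, 368, 24, 20, 393])
3.8167 [525.32158508 247.49656438 212.65726228] [-0.34304401  0.34579869 -1.25962495]
```

View pics/c1.png

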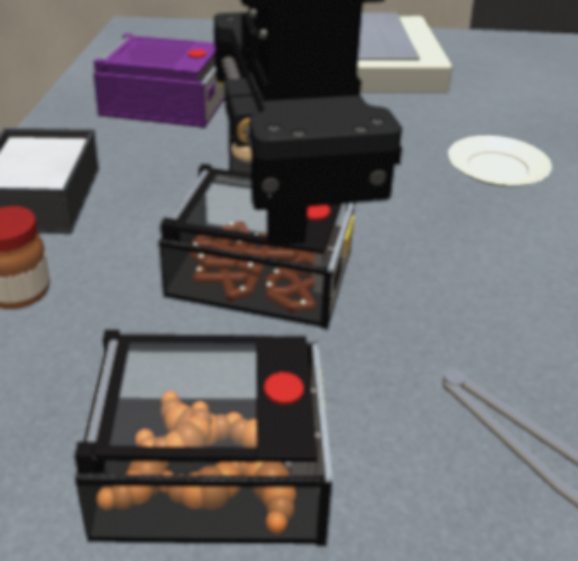

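The croissant lid lies flat and shut: its pad is at (347,378) in the side view, level with the frame. Next I go over the pretzel pad.

step_arm(plan=[[[-74,218,0,0,-1],[-74,218,0,0,-1],[-74,218,0,0,-1],[-74,218,0,0,-1],[-74,218,0,0,-1],[-74,218,0,0,-1],[-74,218,60,0,-1],[-74,218,90,0,-1]]])

```text
t: 4.48
eef_pos: [513.6, 15.6, 126.3]
tcp_rot: [3.14, -0.004, 0.275]
ft_force: [1.3, 0.4, -1.7]
opening: 0.003
grip_force: 0.0
```

```bash
python3 - <<'E'
from h import *
im=env.read_camera('top'); r=red(im); print([x for x in r if 140<x[0][0]<300 and x[0][1]>200])
print(plane('side',346.5,377.6,90).round(1))
s=env.state();print(s['t'],s['eef_pos'],s['ft_force'])
E
```

```text
[([284.6, 250.7], [266, 236, 43, 30, 466]), ([164.9, 288.8], [157, 281, 16, 16, 196])]
[526.1 251.3  90. ]
4.5333 [509.66520422  16.46847983 118.14718263] [-1.99031963 -0.16821465 -7.07153915]
```

step_arm(plan=[[[2,0,15,0,-1],[2,0,27,0,-1],[2,0,32,0,-1],[2,0,36,0,-1],[2,0,39,0,-1],[2,0,40,0,-1],[2,0,40,0,-1],[2,0,40,0,-1]]])

```text
t: 5.2
eef_pos: [514.9, 17.9, 86.8]
tcp_rot: [3.141, -0.001, 0.278]
ft_force: [-2.3, 0.8, 2.8]
opening: 0.005
grip_force: 1.3
```

The tool is at 86.8, so it needs 7 mm more.

step_arm(plan=[[[0,0,3,0,-1],[0,0,6,0,-1],[0,0,7,0,-1],[0,0,7,0,-1],[0,0,7,0,-1]]])

```text
t: 5.62
eef_pos: [515.1, 17.8, 79.3]
tcp_rot: [3.141, -0.0, 0.278]
ft_force: [-0.6, 0.7, 2.5]
opening: 0.006
grip_force: 1.4
```

step_arm(plan=[[[0,0,-10,0,-1],[0,0,-30,0,-1],[0,0,-65,0,-1],[0,0,-105,0,-1],[0,0,-145,0,-1],[0,0,-170,0,-1],[0,0,-170,0,-1],[0,0,-170,0,-1]]])

```text
t: 6.28
eef_pos: [515.1, 17.8, 250.9]
tcp_rot: [3.14, -0.003, 0.278]
ft_force: [0.1, 0.2, -0.1]
opening: 0.006
grip_force: 0.0
```

step_arm(plan=[[[40,-20,0,0,-1],[20,100,0,0,-1],[-60,120,0,0,-1],[-60,160,0,0,-1],[-60,200,0,0,-1],[-60,200,0,0,-1],[-60,200,0,0,-1],[-60,200,0,0,-1]]])

```text
t: 6.95
eef_pos: [511.0, -195.9, 247.7]
tcp_rot: [-3.141, 0.002, 0.274]
ft_force: [-1.3, -0.3, -0.8]
opening: 0.004
grip_force: 0.0
```

```bash
python3 - <<'E'
from h import *
im=snap('side','side2.png'); [print(r) for r in red(im) if r[1][4]>60]
t=snap('top','top2.png'); [print(r) for r in red(t) if r[1][4]>60]
cv2.imwrite('pics/c2.png',cv2.resize(im[150:480,180:520],None,fx=1.7,fy=1.7))
s=env.state();print(s['t'],s['eef_pos'],s['ft_force'])
E
```

```text
([378.0, 207.7], [371, 204, 15, 8, 89])
([357.4, 243.0], [349, 238, 17, 11, 133])
([182.9, 284.2], [165, 271, 37, 28, 801])
([331.4, 293.3], [294, 281, 76, 24, 666])
([350.1, 318.8], [337, 308, 28, 24, 209])
([346.6, 377.6], [335, 368, 24, 20, 386])
([253.5, 149.2], [240, 136, 29, 27, 613])
([472.5, 194.0], [467, 188, 12, 13, 114])
([282.8, 264.6], [259, 236, 48, 57, 796])
([164.9, 288.9], [157, 281, 16, 16, 198])
7.05 [ 511.19991784 -191.87509566  247.82052355] [-0.54426613 -0.20270899 -0.57270061]
```

View pics/c2.png

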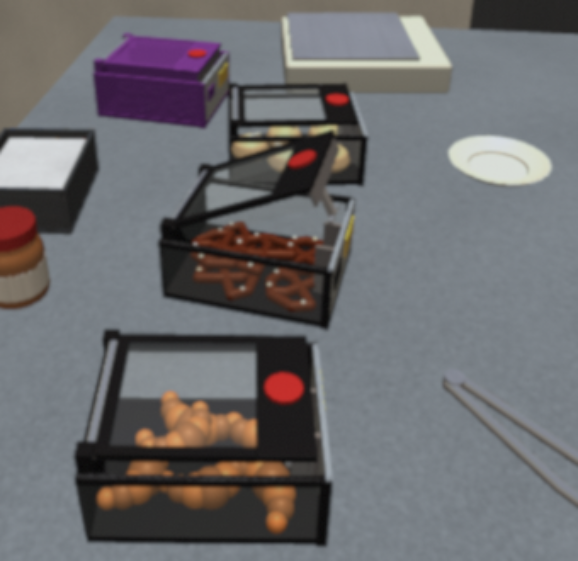

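The side view shows the pretzel lid open with its pad at (357,243), the croissant lid shut with its pad still at (347,378), and the roll lid shut and unmoved at (378,208). The gripper is clear at z = 248 mm, so I hand in.

```bash
python3 -c "
from cell import env
print(env.job_done())"
```

```text
the job is handed in; nothing more can be done
None
```

The job is handed in at about 7 s, and the last pictures before that showed the croissant lid latched shut, the pretzel lid sprung open, the roll case still shut and the gripper clear; no verdict was returned.

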